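# Wind the cheese up to the front of the crank-fed tray

### The arm

A 7-joint arm with a two-finger parallel gripper is mounted at the origin on the work surface; the furniture and walls round the work are solid. World frame = base frame: x ahead of the robot, y to its left, z up, the work surface at z = 0. Lengths are in mm, angles in rad, forces in N, time in s.
With the tool pointing down it reaches from about 400 to 875 mm from the base axis. Payload 4.4 kg.
Tool frame: the origin (TCP) lies midway between the tips of the shut fingers; the grasp point (between the pads) lies 19 mm behind it (ctrl.pinch_z is the distance from the TCP to the grasp point, in mm); z points along the fingers, y is the line along which they close (so a half turn about z gives the same grasp; the last joint's range is limited). The gripper opens to 85 mm and grips with 20 to 120 N. Pads are 22 mm wide; open, the fingers measure 114 mm over their backs; the gripper's body (76 mm by 85 mm) begins 54 mm behind the grasp point. The pads swing forward as they close: fully open they stand 13 mm farther back than shut.
Start: joints at [-1.354, 0.628, 0.038, 1.517, -0.027, 0.996, -0.02], TCP at [181.355, 624.202, 231.313] pointing down, gripper open.
Joint ranges: [-3.06, 3.06], [-0.37, 2.12], [-1.25, 1.32], [0.18, 2.47], [-1.1, 4.24], [0.23, 1.98], [-2.94, 2.94]. Speed limits (rad/s): [2.57, 2.57, 3.14, 3.14, 3.14, 3.14, 3.14].

### API

Orientations are given as [roll, pitch, yaw] about the fixed x, y, z axes, in that order (R = Rz(yaw) Ry(pitch) Rx(roll)).
In Python, from cell import read_state, cams, order, ctrl gives the robot as it stands.
- The arm moves only by the tool move_arm, never from a script. Its argument "targets" is text: rows parted by semicolons, each of 7 numbers parted by spaces: the gripper's target within -1 to 1 (fully open at 1, half-way at 0, shut at -1), then the shift along the tool's x, y, z in cm, then the turn, a rotation vector about the tool's x, y, z in degrees. A call has 1 to 5 rows; each row shifts and turns the commanded pose from where the row before left it, along the tool's axes as they then stand; what a row does not reach is not made up. A row lasts 1/12 s, in which the tool goes at most 41.7 mm and 7.16 degrees, less where a joint would pass 70% of its speed; a pose out of reach is approached as far as the arm can. A call with a gripper value outside its range is refused whole. The fingers move at their own pace and stop on an object; the grip force is fixed at half the most. Time passes only in rows, so rows that do not move let the fingers close. It gives the time, the measured TCP pose, the force, the opening and the grip force at its end, in the units of the state.
- read_state(): the state, without advancing time (a new reading comes with each control period).
- cams.get_image(name): name is "scene" or "top" or "wrist"; returns a dict with "color" (420x560x3 uint8, red, green, blue), "fovy" (degrees; the focal length in pixels is half the picture's height over the tangent of half this angle, whatever the lens; pixels are square), "cx", "cy" (the principal point, pixels), "k1" (the pictures are not rectified: a ray, as slopes to the right and down, at radius r is drawn at 1 + k1 r^2 times it, then the intrinsics apply), "rvec" (rotation vector, rad) and "tvec" (3), from world to camera coordinates, as OpenCV has them. Camera axes: x right, y down, z forward; pixel columns grow to the right and rows downward; lengths in mm; the calibration is good to about 2 mm. A picture is of the moment at which its call begins. There is no depth.
- order.finish_job(): hands the job in; it is judged then, once.
The state is a dict: "clock": time; "qpos": joint angles; "qd": joint speeds; "tau": joint torques, N m; "eef_pos": TCP position; "tool_rot": TCP orientation; "force": force on the tool from outside, world axes, zero at the start; "torque": the same for the moment, N m; "width": finger opening in mm; "gripper_force": force on a finger pad.
Only numpy, scipy, OpenCV 4.12 (cv2) and the standard library are available. Lean on these libraries where they do the work, as an engineer would, in place of code of your own. Each camera call takes 0.05 s, during which the arm holds its last target. There are 200 camera calls.

### The job

Bring the two cheese wedges to the front of the display tray: take the crank by its black free-spinning grip and wind it clockwise (seen from above), round and round, until the blue pusher has closed the row up against the clear front stop and the crank has become clearly stiffer, so that the row stays firmly pressed together. Stop there without forcing it, let go and leave the crank as it is; do not touch the cheese or the pusher by hand, and leave the tub, jar and tape where they are.

Things in the scene. Friction and masses are not known exactly. Their poses are not given: they have to be found in the camera images.
- tray: white tray fixed to the table, 160 mm wide (its x), reaching from +46 to -425 mm in its y; clear side rails 40 mm high; grey gear housing 110 x 82 mm, top at 87 mm, at its +y end. Origin: on the table under the crank axis. The channel (floor at 12 mm) runs to its -y. A clear front stop, top 68 mm high, is clamped 340 to 400 mm from the crank axis: where exactly is not given and must be felt.
- crank_axis (a point): point on the crank's vertical axis, at the height of the grip's middle (138 mm above the table)
- grip_mid (a point): middle of the crank's black plastic grip: an upright cylinder 24 mm in diameter, spinning freely on its own pin, from 106 to 164 mm above the table, 55 mm from the crank axis. Below it lies the flat steel crank arm (top at 104 mm; hub 111 mm). It is to be pinched from above and carried round without turning the hand.
- crank (a joint): crank angle, rad, growing clockwise seen from above; at 0 the arm points to the tray's -x, at pi/2 to its +y. Starts at -0.8 to 0.8; no stop of its own before 21. 1 rad moves the pusher 10 mm; it takes 1.4 to 2.9 turns. Turning takes about 2 N along the circle at the grip (its friction resists either way), 0.5 N more with the wedges sliding. Let go, it stays, or springs back up to 2 rad till friction holds.
- pusher: blue upright pusher plate, 126 x 44 mm, in the channel on a spring (4 N per mm, 21 mm). Its origin lies 75 mm behind its front face. Once the row meets the stop, each further radian of crank makes the grip about 7 N heavier; 4 N heavier than before is firm (20 N on the cheese), 14 N heavier crushes it (80 N).
- cheese_rear: wrapped wedge of cheese next to the pusher, 0.2 kg, 91 x 139 x 53 mm, lying across the channel; origin at the centre of its underside, own x along the channel, in which it takes up 86 mm
- cheese_front: the other wedge of cheese, alike, turned end for end, on the stop's side; loose gaps lie before and behind it at the start
- sign_centre (a point): centre of the upright black price sign that stands between the robot's start and the tray: a fixed panel 350 mm long and 14 mm thick from 260 to 475 mm above the table, on a pole with a 130 mm foot. Seen from above it runs from about 165 mm nearer the robot and 50 mm to the left of this point to as much farther and to the right. Go over it or round its near end.
- tub: white lidded tub of spread, 106 mm in diameter, 68 mm high, a bystander; origin at the centre of its underside
- jar: brown jar with black lid, 66 mm in diameter, 90 mm high, a bystander; origin at the centre of its underside
- tape: roll of brown tape, 93 mm in diameter, 48 mm high, a bystander; origin at the centre of its underside

How it is judged (in metres and radians):
On the way, in this order (a step that is already met when the one before it is completed fails the run):
1. the crank has been wound more than a full turn (value of joint crank above 7.2 rad).
2. the pusher presses the closed row firmly (more than 20 N) against the stop (contact force between pusher and cheese_rear above 20 N and contact force between cheese_rear and cheese_front above 15 N), for 0.2 s.
At the end, for the whole second after the job is handed in: Both wedges lie flat and at rest in the channel, closed up between pusher and front stop: the pusher still presses the rear wedge with more than 5 N and that presses the front wedge with more than 4 N; the crank is at rest (contact force between pusher and cheese_rear above 5 N and contact force between cheese_rear and cheese_front above 4 N and linear speed of each of cheese_rear, cheese_front below 0.02 m/s and velocity of joint crank between -0.1 and 0.1 rad/s and angle between each of cheese_rear, cheese_front's own z axis and vertical below 0.15 rad); the robot touches nothing.
It fails at once if the cheese is crushed: the pusher presses it with more than 80 N (contact force between pusher and cheese_rear above 80 N).
It fails at once if the robot touches the cheese or the pusher (contact force between any of the fingers, the arm and cheese_rear above 1 N or contact force between any of the fingers, the arm and cheese_front above 1 N or contact force between any of the fingers, the arm and pusher above 1 N).
It fails at once if the tub, jar or tape is moved more than 20 mm (distance of any of tub, jar, tape from where it was at the start of the episode above 0.02 m).
It also fails if it takes over 72 s, if anything falls off the work surface, if the arm or the gripper's body presses on something with over 40 N, if the wrist force passes 120 N, or if a joint passes its speed limit or range.

## Working session

There is one attempt and no reset: what is moved stays moved. The work goes in short steps, Python scripts to look and compute and a tool call to move; the robot and the scene stay as the last step left them, time stands still between calls to the robot, and variables do not carry over. Pictures are saved under pics/ and viewed, at most 10 in all, crops included, and the job is handed in when it is done.

Besides the shell and the picture viewer there is one more tool, called in YAML: its name, and indented under it one key for each argument. move_arm: Moves the arm, as the interface text tells. Its arguments: {"type":"object","properties":{"targets":{"type":"string"}},"required":["targets"]}

```bash
mkdir -p pics
python3 - <<'E'
from cell import read_state,cams,order,ctrl
import cv2,numpy as np
print(read_state(),ctrl.pinch_z)
for n in("scene","top"):
    i=cams.get_image(n);cv2.imwrite(f"pics/{n}0.png",cv2.resize(i["color"][...,::-1],(800,600)));print(n,{k:v for k,v in i.items() if k!="color"})
E
```

```text
{'clock': 0.0, 'qpos': array([-1.35381423,  0.62934787,  0.03841772,  1.51840642, -0.02698627,
        0.99628904, -0.02002182]), 'qd': array([-1.00875436e-03,  9.24867143e-04,  3.26960247e-04, -1.42322580e-03,
       -5.35200123e-04,  4.52430569e-04, -7.46341705e-05]), 'tau': array([-9.35445387e-04, -5.63395107e+01,  1.22586206e+00, -1.93443847e+01,
        1.09527333e-02,  1.04088211e-02,  2.05970980e-05]), 'eef_pos': array([181.1521114 , 623.57611087, 230.37523658]), 'tool_rot': array([-3.13965948e+00,  2.37286173e-05,  2.85881497e+00]), 'force': array([ 0.5867544 , -0.74051575,  0.4001208 ]), 'torque': array([-0.01017276,  0.03830259,  0.02075256]), 'gripper_force': 0.0, 'width': 85.48183948196251} 18.700000000000003
scene {'fovy': 54.76926145675894, 'cx': 286.49083628355254, 'cy': 211.86210894945407, 'k1': -0.027144145383107273, 'rvec': array([ 1.19433795, -2.29519709,  1.03055087]), 'tvec': array([ 352.64962287,  389.65493923, 1227.35962434])}
top {'fovy': 51.82304686334158, 'cx': 280.96840150899646, 'cy': 209.73688254555506, 'k1': -0.054249693954397604, 'rvec': array([ 2.16005753, -2.15520774,  0.15969987]), 'tvec': array([  77.46851324,  494.30871357, 1332.43098844])}
```

View pics/scene0.png

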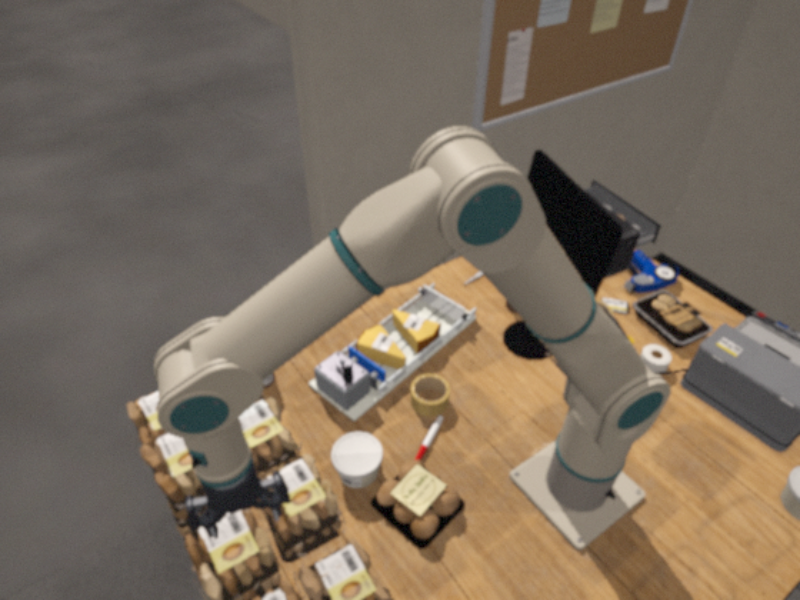

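View pics/top0.png

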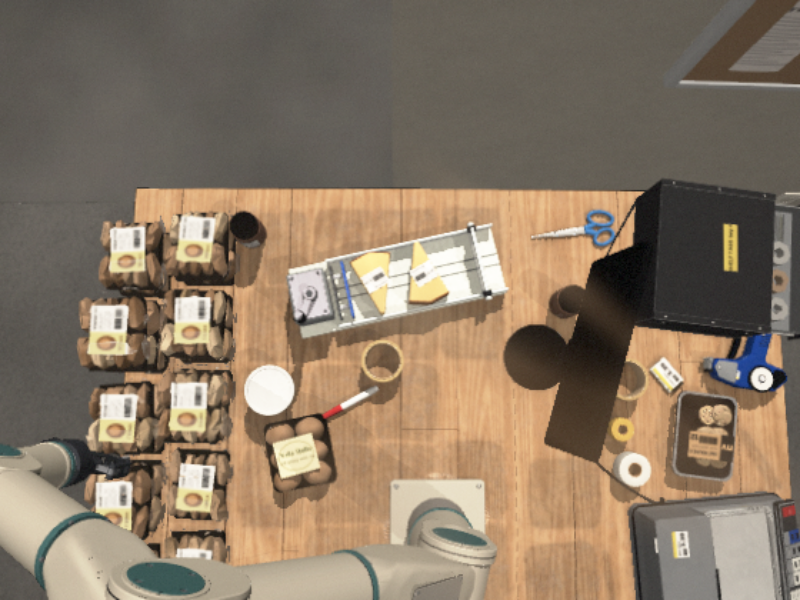

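The scene view shows the arm on the left and the tray in the middle. In the top view (800x600), the gear housing is at about (310,297), the crank hub near (310,293), the tape at (382,360), the tub at (270,390), the jar at (247,228), and the sign on the right, around (600,350). Next I'll enlarge the tray.

```bash
cat > h.py <<'E'
import numpy as np,cv2
from scipy.spatial.transform import Rotation as R
def ray(i,u,v):
    f=i["color"].shape[0]/2/np.tan(np.radians(i["fovy"])/2)
    d=np.array([(u-i["cx"])/f,(v-i["cy"])/f]);s=d.copy()
    for _ in range(20): s=d/(1+i["k1"]*(s@s))
    M=R.from_rotvec(i["rvec"]).as_matrix()
    return -M.T@i["tvec"],M.T@np.array([*s,1])
def at_z(i,u,v,z):
    c,d=ray(i,u,v);return c+d*(z-c[2])/d[2]
def proj(i,p):
    f=i["color"].shape[0]/2/np.tan(np.radians(i["fovy"])/2)
    q=R.from_rotvec(i["rvec"]).apply(p)+i["tvec"];s=q[:2]/q[2];s=s*(1+i["k1"]*(s@s))
    return s*f+[i["cx"],i["cy"]]
E
python3 - <<'E'
from cell import cams
import cv2
i=cams.get_image("top");c=i["color"][150:240,190:310,::-1]
cv2.imwrite("pics/topc.png",cv2.resize(c,None,fx=6.5,fy=6.5,interpolation=cv2.INTER_CUBIC))
E
```

```text
(no output)
```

View pics/topc.png

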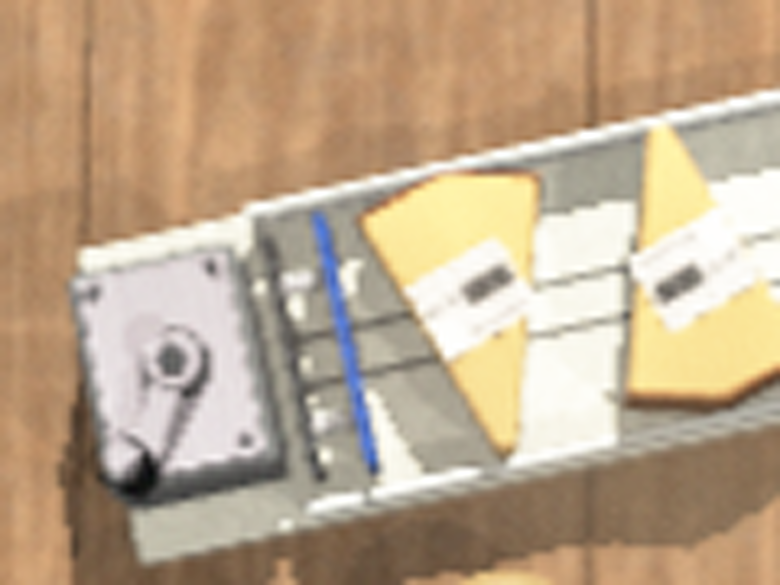

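In the enlarged crop the hub is at (172,358), the black grip at about (130,468), and the arm points to the lower left. The tray's back corners are at (78,250) and (145,560).

Run:
```python
from cell import cams
from h import *
i=cams.get_image("top")
g=lambda x,y,z:at_z(i,190+x/6.5-.4,150+y/6.5-.4,z)
hub=g(172,358,111);print("hub",hub)
a,b=g(78,250,12),g(145,560,12);print("corners",a,b)
r1,r2=g(250,208,52),g(780,93,52);d=(r2-r1);d/=np.linalg.norm(d);print("rail dir(-y tray)",d)
n=(b-a)/np.linalg.norm(b-a);print("tray -x dir?",n,np.linalg.norm(b-a))
for z in(106,135,164):print(z,g(132,468,z),np.linalg.norm((g(132,468,z)-hub)[:2]))
M=R.from_rotvec([0,0,0])
# projection of grip for candidates
ty=-d; tx=np.array([ty[1],-ty[0],0])
print("tx",tx)
for q in np.arange(-.8,.81,.2):
    p=hub+55*(-tx*np.cos(q)+ty*np.sin(q)); 
    o=[]
    for z in(106,164):
        p[2]=z;u=proj(i,p);o+=list(np.round((u+.4-[190,150])*6.5))
    print(round(q,1),p.round(),o)
for nm,u,v,z in(("tub",270,388,68),("jar",245,226,90),("tape",382,358,48),("signA",640,250,475),("signB",570,450,475)):
    print(nm,at_z(i,u*.7,v*.7,z).round())
```

```text
hub [498.13525442 272.95323004 111.        ]
corners [566.75636904 334.59889408  12.        ] [412.79228876 297.79484094  12.        ]
rail dir(-y tray) [ 0.2204983  -0.97538736  0.        ]
tray -x dir? [-0.9725981  -0.23249288  0.        ] 158.30185199182347
106 [447.93616864 290.87604842 106.        ] 53.302679400734895
135 [444.82501495 286.46179389 135.        ] 54.99511732186688
164 [441.71386126 282.04753936 164.        ] 57.14962876469322
tx [0.97538736 0.2204983  0.        ]
-0.8 [469. 226. 164.] [np.float64(274.0), np.float64(422.0), np.float64(261.0), np.float64(405.0)]
-0.6 [461. 233. 164.] [np.float64(260.0), np.float64(441.0), np.float64(246.0), np.float64(425.0)]
-0.4 [453. 241. 164.] [np.float64(241.0), np.float64(456.0), np.float64(227.0), np.float64(442.0)]
-0.2 [448. 250. 164.] [np.float64(220.0), np.float64(468.0), np.float64(205.0), np.float64(454.0)]
-0.0 [444. 261. 164.] [np.float64(197.0), np.float64(476.0), np.float64(181.0), np.float64(462.0)]
0.2 [443. 272. 164.] [np.float64(174.0), np.float64(479.0), np.float64(156.0), np.float64(465.0)]
0.4 [444. 283. 164.] [np.float64(150.0), np.float64(477.0), np.float64(131.0), np.float64(463.0)]
0.6 [447. 293. 164.] [np.float64(127.0), np.float64(470.0), np.float64(107.0), np.float64(456.0)]
0.8 [452. 303. 164.] [np.float64(106.0), np.float64(459.0), np.float64(85.0), np.float64(444.0)]
tub [300. 357.  68.]
jar [645. 416.  90.]
tape [365. 120.  48.]
signA [ 512. -280.  475.]
signB [ 214. -162.  475.]
```

move_arm:
  targets: "1 -2.32 -1.67 0 0 0 0;1 -2.32 -1.67 0 0 0 0;1 -2.32 -1.67 0 0 0 0;1 -2.32 -1.67 0 0 0 0;1 -2.32 -1.67 0 0 0 0"

```text
clock: 0.62
eef_pos: [270.1, 510.4, 231.2]
tool_rot: [-3.141, 0.0, 2.859]
force: [0.7, 0.2, -0.1]
width: 85.4
gripper_force: 0.0
```

move_arm:
  targets: "1 -2.32 -1.67 0 0 0 0;1 -2.32 -1.67 0 0 0 0;1 -2.32 -1.67 0 0 0 0;1 -2.32 -1.67 0 0 0 0;1 -2.32 -1.67 0 0 0 0"

```text
clock: 1.03
eef_pos: [358.2, 397.9, 231.3]
tool_rot: [-3.142, -0.0, 2.859]
force: [0.6, 0.6, -0.4]
width: 85.0
gripper_force: 0.0
```

move_arm:
  targets: "1 -2.32 -1.67 0 0 0 0;1 -2.32 -1.67 0 0 0 0;1 -2.32 -1.67 0 0 0 0;1 -2.32 -1.67 0 0 0 0;1 0 0 0 0 0 0"

```text
clock: 1.45
eef_pos: [432.3, 302.8, 231.4]
tool_rot: [-3.139, 0.004, 2.85]
force: [0.9, 0.3, -0.1]
width: 85.5
gripper_force: 0.0
```

Run:
```python
from cell import cams,read_state
import cv2
i=cams.get_image("wrist");s=read_state();print(s["clock"],s["eef_pos"],s["tool_rot"],s["force"],s["qpos"].round(2))
cv2.imwrite("pics/w1.png",cv2.resize(i["color"][...,::-1],(800,600)))
```

```text
1.5 [430.28384838 305.67612337 231.31795628] [-3.14039040e+00  1.40516142e-03  2.85218501e+00] [ 0.14339866  1.00851176 -0.01277549] [-0.71  0.45  0.05  1.86 -0.03  0.83  0.64]
```

View pics/w1.png

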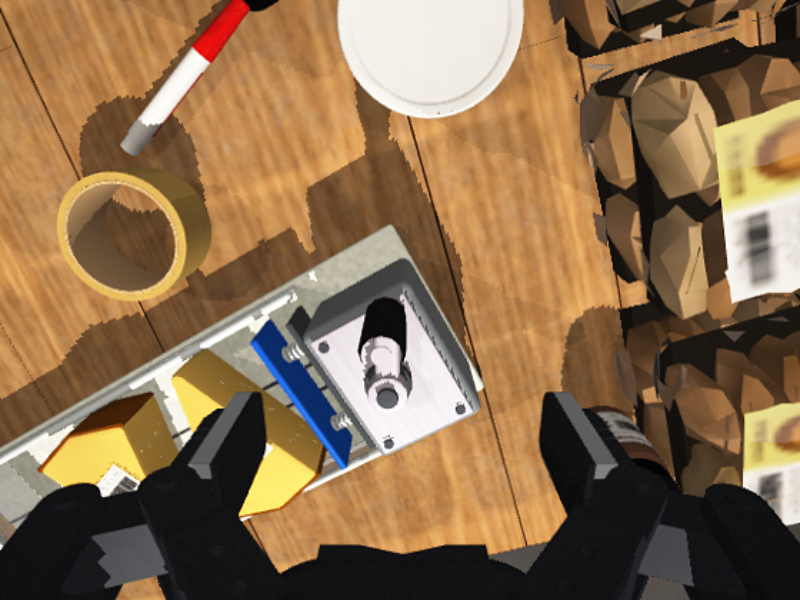

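The wrist view shows the hub nut at about (387,398) and the grip as a black cylinder, with its far end (385,308) and its near end about (380,345). The jar is beside the right finger, so I need its clearance too.

Run:
```python
from cell import cams,read_state
from h import *
i=cams.get_image("wrist")
c,_=ray(i,280,210);print("cam",c)
w=lambda u,v,z:at_z(i,u*.7,v*.7,z)
h=w(387,396,111);print("hub",h)
for u,v,z in((385,312,164),(383,330,135),(380,350,106)):
    p=w(u,v,z);print(z,p,np.linalg.norm((p-h)[:2]))
d=np.array([.2205,-.9754,0]);ty=-d;tx=np.array([ty[1],-ty[0],0])
for q in np.arange(0,.81,.1):
    p=h+55*(-tx*np.cos(q)+ty*np.sin(q));o=[]
    for z in(106,164):
        p[2]=z;o+=list(np.round(proj(i,p)/.7))
    print(round(q,1),p.round(),[int(k) for k in o])
```

```text
cam [353.42759383 328.787118   372.98483413]
hub [494.59970486 276.20958513 111.        ]
164 [423.90797933 298.95620888 164.        ] 74.26122104428663
135 [443.10432121 290.76854871 135.        ] 53.513904340263935
106 [465.96348085 280.49600239 106.        ] 28.955253382097272
0.0 [441. 264. 164.] [341, 320, 326, 364]
0.1 [440. 269. 164.] [349, 316, 336, 359]
0.2 [440. 275. 164.] [358, 313, 347, 355]
0.3 [440. 280. 164.] [367, 311, 358, 353]
0.4 [440. 286. 164.] [376, 310, 369, 351]
0.5 [442. 291. 164.] [385, 309, 381, 350]
0.6 [443. 296. 164.] [394, 309, 392, 351]
0.7 [446. 301. 164.] [404, 311, 404, 352]
0.8 [449. 306. 164.] [413, 313, 415, 355]
```

move_arm:
  targets: "1 -1.02 -0.72 1.5 0 0 0;1 -1.02 -0.71 1.5 0 0 0;1 0 0 2 0 0 0;1 0 0 2 0 0 0;1 0 0 2 0 0 0"

```text
clock: 1.97
eef_pos: [442.8, 291.1, 140.5]
tool_rot: [3.141, -0.001, 2.861]
force: [0.1, 0.1, 0.4]
width: 85.5
gripper_force: 0.0
```

move_arm:
  targets: "1 0 0 2 0 0 0;1 0 0 0 0 0 0;1 0 0 0 0 0 0;1 0 0 0 0 0 0"

```text
clock: 2.3
eef_pos: [443.6, 290.7, 122.1]
tool_rot: [3.14, 0.0, 2.86]
force: [0.5, -0.2, 0.4]
width: 85.6
gripper_force: 0.0
```

Run:
```python
from cell import cams,read_state
import cv2
i=cams.get_image("wrist");s=read_state();print(s["clock"],s["eef_pos"],s["tool_rot"],s["force"],s["qpos"].round(2))
cv2.imwrite("pics/w2.png",i["color"][...,::-1])
```

```text
2.35 [444.00242565 290.74618107 122.43904815] [3.13975542e+00 1.05001071e-03 2.85973548e+00] [ 0.2795578  -0.06706872 -0.46696954] [-0.66  0.61  0.04  1.96 -0.04  0.57  0.7 ]
```

View pics/w2.png

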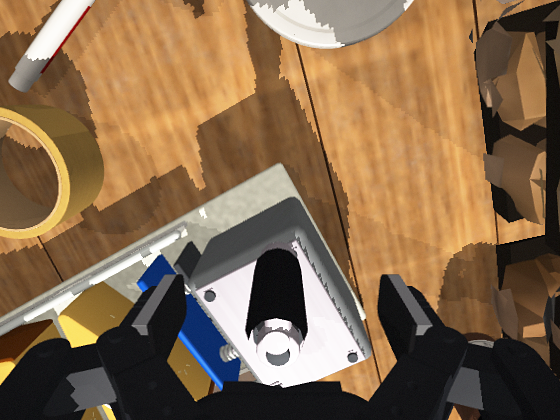

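Run:
```python
from cell import cams,read_state
from h import *
i=cams.get_image("wrist")
for p in((443.6,289.6,106),(443.6,289.6,164),(496.5,274.5,111),(444,290.7,122),(444,290.7,141)):
    print(p,proj(i,np.array(p)).round())
for z in (106,164): print(at_z(i,274,257,z),at_z(i,278,341,z))
```

```text
(443.6, 289.6, 106) [280. 259.]
(443.6, 289.6, 164) [279. 333.]
(496.5, 274.5, 111) [280. 352.]
(444, 290.7, 122) [282. 275.]
(444, 290.7, 141) [282. 297.]
[441.51932385 287.19341253 106.        ] [493.17206582 274.12787869 106.        ]
[414.16054979 296.59463816 164.        ] [446.87111902 288.32051692 164.        ]
```

The grip's projected position agrees with the view: base about (274,257), top about (278,335), centred between the fingers. So I'll close.

move_arm:
  targets: "-1 0 0 0 0 0 0;-1 0 0 0 0 0 0;-1 0 0 0 0 0 0;-1 0 0 0 0 0 0;-1 0 0 0 0 0 0"

```text
clock: 2.82
eef_pos: [443.6, 289.6, 121.5]
tool_rot: [3.141, 0.0, 2.859]
force: [0.2, -0.7, 1.5]
width: 25.5
gripper_force: 2.0
```

move_arm:
  targets: "-1 0 0 0 0 0 0;-1 0 0 0 0 0 0;-1 0 0 0 0 0 0"

```text
clock: 3.07
eef_pos: [443.7, 289.6, 121.6]
tool_rot: [3.141, 0.0, 2.859]
force: [-1.2, -1.8, 5.6]
width: 22.6
gripper_force: 58.5
```

Run:
```python
import numpy as np
yaw=2.859;X=np.array([np.cos(yaw),np.sin(yaw)]);Y=np.array([np.sin(yaw),-np.cos(yaw)])
p=lambda a:55*np.array([np.cos(np.radians(a)),np.sin(np.radians(a))])
for k in range(8):
    rows=[]
    for j in range(5):
        a=164.1-9*(5*k+j);d=(p(a-9)-p(a))/10;rows.append(f"-1 {d@X:.2f} {d@Y:.2f} 0 0 0 0")
    print(164.1-45*k-45,p(164.1-45*k-45)+[496.5,274.5],";".join(rows))
```

```text
119.1 [469.75155408 322.55747227] -1 -0.06 0.86 0 0 0 0;-1 -0.20 0.84 0 0 0 0;-1 -0.33 0.80 0 0 0 0;-1 -0.45 0.74 0 0 0 0;-1 -0.56 0.66 0 0 0 0
74.1 [511.56775703 327.39577203] -1 -0.65 0.56 0 0 0 0;-1 -0.73 0.45 0 0 0 0;-1 -0.80 0.33 0 0 0 0;-1 -0.84 0.21 0 0 0 0;-1 -0.86 0.07 0 0 0 0
29.099999999999994 [544.55747227 301.24844592] -1 -0.86 -0.06 0 0 0 0;-1 -0.84 -0.20 0 0 0 0;-1 -0.80 -0.33 0 0 0 0;-1 -0.74 -0.45 0 0 0 0;-1 -0.66 -0.56 0 0 0 0
-15.900000000000006 [549.39577203 259.43224297] -1 -0.56 -0.65 0 0 0 0;-1 -0.45 -0.73 0 0 0 0;-1 -0.33 -0.80 0 0 0 0;-1 -0.21 -0.84 0 0 0 0;-1 -0.07 -0.86 0 0 0 0
-60.900000000000006 [523.24844592 226.44252773] -1 0.06 -0.86 0 0 0 0;-1 0.20 -0.84 0 0 0 0;-1 0.33 -0.80 0 0 0 0;-1 0.45 -0.74 0 0 0 0;-1 0.56 -0.66 0 0 0 0
-105.9 [481.43224297 221.60422797] -1 0.65 -0.56 0 0 0 0;-1 0.73 -0.45 0 0 0 0;-1 0.80 -0.33 0 0 0 0;-1 0.84 -0.21 0 0 0 0;-1 0.86 -0.07 0 0 0 0
-150.9 [448.44252773 247.75155408] -1 0.86 0.06 0 0 0 0;-1 0.84 0.20 0 0 0 0;-1 0.80 0.33 0 0 0 0;-1 0.74 0.45 0 0 0 0;-1 0.66 0.56 0 0 0 0
-195.9 [443.60422797 289.56775703] -1 0.56 0.65 0 0 0 0;-1 0.45 0.73 0 0 0 0;-1 0.33 0.80 0 0 0 0;-1 0.21 0.84 0 0 0 0;-1 0.07 0.86 0 0 0 0
```

move_arm:
  targets: "-1 -0.06 0.86 0 0 0 0;-1 -0.20 0.84 0 0 0 0;-1 -0.33 0.80 0 0 0 0;-1 -0.45 0.74 0 0 0 0;-1 -0.56 0.66 0 0 0 0"

```text
clock: 3.48
eef_pos: [470.1, 321.9, 121.6]
tool_rot: [-3.14, 0.0, 2.859]
force: [-1.3, -4.3, 6.9]
width: 22.4
gripper_force: 58.8
```

move_arm:
  targets: "-1 -0.65 0.56 0 0 0 0;-1 -0.73 0.45 0 0 0 0;-1 -0.80 0.33 0 0 0 0;-1 -0.84 0.21 0 0 0 0;-1 -0.86 0.07 0 0 0 0"

```text
clock: 3.9
eef_pos: [511.2, 326.3, 121.5]
tool_rot: [-3.139, -0.001, 2.859]
force: [-2.7, -3.3, 9.0]
width: 22.3
gripper_force: 58.9
```

move_arm:
  targets: "-1 -0.86 -0.06 0 0 0 0;-1 -0.84 -0.20 0 0 0 0;-1 -0.80 -0.33 0 0 0 0;-1 -0.74 -0.45 0 0 0 0;-1 -0.66 -0.56 0 0 0 0"

```text
clock: 4.32
eef_pos: [543.5, 301.5, 121.6]
tool_rot: [-3.141, -0.002, 2.859]
force: [-4.1, -0.5, 8.5]
width: 22.9
gripper_force: 58.9
```

move_arm:
  targets: "-1 -0.56 -0.65 0 0 0 0;-1 -0.45 -0.73 0 0 0 0;-1 -0.33 -0.80 0 0 0 0;-1 -0.21 -0.84 0 0 0 0;-1 -0.07 -0.86 0 0 0 0"

```text
clock: 4.73
eef_pos: [549.7, 260.1, 121.6]
tool_rot: [3.139, 0.001, 2.859]
force: [-0.2, 2.5, 5.3]
width: 22.5
gripper_force: 58.7
```

move_arm:
  targets: "-1 0.06 -0.86 0 0 0 0;-1 0.20 -0.84 0 0 0 0;-1 0.33 -0.80 0 0 0 0;-1 0.45 -0.74 0 0 0 0;-1 0.56 -0.66 0 0 0 0"

```text
clock: 5.15
eef_pos: [523.5, 225.4, 121.6]
tool_rot: [3.141, 0.002, 2.858]
force: [1.3, 2.0, 4.8]
width: 22.7
gripper_force: 58.7
```

move_arm:
  targets: "-1 0.65 -0.56 0 0 0 0;-1 0.73 -0.45 0 0 0 0;-1 0.80 -0.33 0 0 0 0;-1 0.84 -0.21 0 0 0 0;-1 0.86 -0.07 0 0 0 0"

```text
clock: 5.57
eef_pos: [481.5, 220.2, 121.6]
tool_rot: [-3.141, 0.002, 2.858]
force: [3.1, 0.1, 4.9]
width: 23.1
gripper_force: 58.7
```

move_arm:
  targets: "-1 0.86 0.06 0 0 0 0;-1 0.84 0.20 0 0 0 0;-1 0.80 0.33 0 0 0 0;-1 0.74 0.45 0 0 0 0;-1 0.66 0.56 0 0 0 0"

```text
clock: 5.98
eef_pos: [448.3, 246.0, 121.6]
tool_rot: [-3.14, 0.002, 2.857]
force: [3.3, -2.4, 6.3]
width: 22.6
gripper_force: 58.9
```

move_arm:
  targets: "-1 0.56 0.65 0 0 0 0;-1 0.45 0.73 0 0 0 0;-1 0.33 0.80 0 0 0 0;-1 0.21 0.84 0 0 0 0;-1 0.07 0.86 0 0 0 0"

```text
clock: 6.4
eef_pos: [442.9, 287.3, 121.5]
tool_rot: [-3.138, 0.0, 2.858]
force: [1.5, -2.7, 8.9]
width: 22.8
gripper_force: 59.2
```

move_arm:
  targets: "-1 -0.06 0.86 0 0 0 0;-1 -0.20 0.84 0 0 0 0;-1 -0.33 0.80 0 0 0 0;-1 -0.45 0.74 0 0 0 0;-1 -0.56 0.66 0 0 0 0"

```text
clock: 6.82
eef_pos: [468.4, 320.8, 121.5]
tool_rot: [-3.138, -0.002, 2.859]
force: [-1.9, -1.6, 9.6]
width: 22.5
gripper_force: 59.4
```

```bash
cat > f.py <<'E'
from cell import cams,read_state
import numpy as np
F=[];P=[]
for _ in range(3): cams.get_image("wrist");s=read_state();F.append(s["force"]);P.append(s["eef_pos"])
f=np.mean(F,0);p=np.mean(P,0);o=p[:2]-[496.5,274.5];r=np.hypot(*o);e=o/r;t=np.array([e[1],-e[0]])
print(s["clock"],"phi",np.degrees(np.arctan2(e[1],e[0])),"r",r,"rad",f[:2]@e,"tan(resist)",-f[:2]@t,"fz",f[2])
E
python3 f.py
python3 - <<'E'
from cell import cams
import cv2
i=cams.get_image("top");c=i["color"][140:245,190:365,::-1]
cv2.imwrite("pics/top2.png",cv2.resize(c,None,fx=4.5,fy=4.5,interpolation=cv2.INTER_CUBIC))
E
```

```text
6.9667 phi 118.94343041783492 r 54.09636196068407 rad -0.09974312193242692 tan(resist) -1.1093446197012504 fz 7.254000699079167
```

View pics/top2.png

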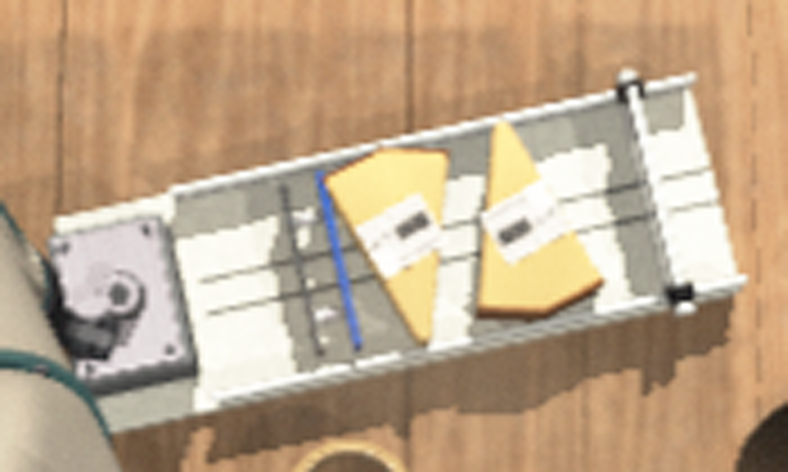

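The pusher now touches the rear wedge. About 45 px of gap remains between the wedges, and about 60 px in front of the front wedge, so roughly 70 mm (7 rad) to go. I'll wind 5 more calls (3.9 rad) before checking again.

move_arm:
  targets: "-1 -0.65 0.56 0 0 0 0;-1 -0.73 0.45 0 0 0 0;-1 -0.80 0.33 0 0 0 0;-1 -0.84 0.21 0 0 0 0;-1 -0.86 0.07 0 0 0 0"

```text
clock: 7.43
eef_pos: [509.9, 326.6, 121.5]
tool_rot: [-3.139, -0.002, 2.86]
force: [-3.7, -0.8, 9.2]
width: 22.7
gripper_force: 59.3
```

move_arm:
  targets: "-1 -0.86 -0.06 0 0 0 0;-1 -0.84 -0.20 0 0 0 0;-1 -0.80 -0.33 0 0 0 0;-1 -0.74 -0.45 0 0 0 0;-1 -0.66 -0.56 0 0 0 0"

```text
clock: 7.85
eef_pos: [543.5, 301.3, 121.6]
tool_rot: [-3.142, -0.001, 2.86]
force: [-1.3, 2.6, 8.4]
width: 22.6
gripper_force: 59.1
```

move_arm:
  targets: "-1 -0.56 -0.65 0 0 0 0;-1 -0.45 -0.73 0 0 0 0;-1 -0.33 -0.80 0 0 0 0;-1 -0.21 -0.84 0 0 0 0;-1 -0.07 -0.86 0 0 0 0"

```text
clock: 8.27
eef_pos: [549.4, 259.3, 121.6]
tool_rot: [3.141, 0.001, 2.859]
force: [1.2, 2.3, 5.2]
width: 22.6
gripper_force: 58.9
```

move_arm:
  targets: "-1 0.06 -0.86 0 0 0 0;-1 0.20 -0.84 0 0 0 0;-1 0.33 -0.80 0 0 0 0;-1 0.45 -0.74 0 0 0 0;-1 0.56 -0.66 0 0 0 0"

```text
clock: 8.68
eef_pos: [523.4, 225.4, 121.6]
tool_rot: [3.141, 0.002, 2.858]
force: [1.9, 2.6, 5.0]
width: 22.3
gripper_force: 58.8
```

move_arm:
  targets: "-1 0.65 -0.56 0 0 0 0;-1 0.73 -0.45 0 0 0 0;-1 0.80 -0.33 0 0 0 0;-1 0.84 -0.21 0 0 0 0;-1 0.86 -0.07 0 0 0 0"

```text
clock: 9.1
eef_pos: [481.5, 220.2, 121.6]
tool_rot: [-3.141, 0.002, 2.858]
force: [3.1, 1.3, 5.3]
width: 22.5
gripper_force: 58.8
```

Run:
```python
from cell import cams
import cv2
i=cams.get_image("top");c=i["color"][140:245,190:365,::-1]
cv2.imwrite("pics/top3.png",cv2.resize(c,None,fx=4.5,fy=4.5,interpolation=cv2.INTER_CUBIC))
```

```text
(no output)
```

View pics/top3.png

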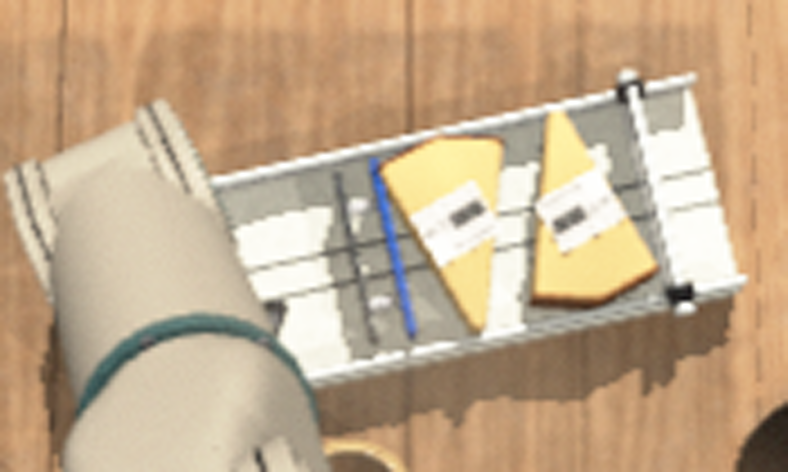

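The whole row has moved on 54 px (39 mm) together. The front wedge's lower right corner is at (655,268), close to the stop at about (668,270). From here I use half-size steps and watch the tangential force.

Run:
```python
import numpy as np
yaw=2.859;X=np.array([np.cos(yaw),np.sin(yaw)]);Y=np.array([np.sin(yaw),-np.cos(yaw)])
p=lambda a:55*np.array([np.cos(np.radians(a)),np.sin(np.radians(a))])
for k in range(10):
    rows=[]
    for j in range(5):
        a=-105.9-4.5*(5*k+j);d=(p(a-4.5)-p(a))/10;rows.append(f"-1 {d@X:.2f} {d@Y:.2f} 0 0 0 0")
    a-=4.5;e=p(a)/55;print(round(a,1),"resist=",(-e[1]).round(2),"fx +",e[0].round(2),"fy",";".join(rows))
```

```text
-128.4 resist= 0.78 fx + -0.62 fy -1 0.43 0.01 0 0 0 0;-1 0.43 0.05 0 0 0 0;-1 0.42 0.08 0 0 0 0;-1 0.42 0.12 0 0 0 0;-1 0.41 0.15 0 0 0 0
-150.9 resist= 0.49 fx + -0.87 fy -1 0.39 0.18 0 0 0 0;-1 0.38 0.21 0 0 0 0;-1 0.36 0.24 0 0 0 0;-1 0.34 0.27 0 0 0 0;-1 0.32 0.29 0 0 0 0
-173.4 resist= 0.11 fx + -0.99 fy -1 0.29 0.32 0 0 0 0;-1 0.27 0.34 0 0 0 0;-1 0.24 0.36 0 0 0 0;-1 0.21 0.38 0 0 0 0;-1 0.18 0.39 0 0 0 0
-195.9 resist= -0.27 fx + -0.96 fy -1 0.15 0.40 0 0 0 0;-1 0.12 0.42 0 0 0 0;-1 0.09 0.42 0 0 0 0;-1 0.05 0.43 0 0 0 0;-1 0.02 0.43 0 0 0 0
-218.4 resist= -0.62 fx + -0.78 fy -1 -0.01 0.43 0 0 0 0;-1 -0.05 0.43 0 0 0 0;-1 -0.08 0.42 0 0 0 0;-1 -0.12 0.42 0 0 0 0;-1 -0.15 0.41 0 0 0 0
-240.9 resist= -0.87 fx + -0.49 fy -1 -0.18 0.39 0 0 0 0;-1 -0.21 0.38 0 0 0 0;-1 -0.24 0.36 0 0 0 0;-1 -0.27 0.34 0 0 0 0;-1 -0.29 0.32 0 0 0 0
-263.4 resist= -0.99 fx + -0.11 fy -1 -0.32 0.29 0 0 0 0;-1 -0.34 0.27 0 0 0 0;-1 -0.36 0.24 0 0 0 0;-1 -0.38 0.21 0 0 0 0;-1 -0.39 0.18 0 0 0 0
-285.9 resist= -0.96 fx + 0.27 fy -1 -0.40 0.15 0 0 0 0;-1 -0.42 0.12 0 0 0 0;-1 -0.42 0.09 0 0 0 0;-1 -0.43 0.05 0 0 0 0;-1 -0.43 0.02 0 0 0 0
-308.4 resist= -0.78 fx + 0.62 fy -1 -0.43 -0.01 0 0 0 0;-1 -0.43 -0.05 0 0 0 0;-1 -0.42 -0.08 0 0 0 0;-1 -0.42 -0.12 0 0 0 0;-1 -0.41 -0.15 0 0 0 0
-330.9 resist= -0.49 fx + 0.87 fy -1 -0.39 -0.18 0 0 0 0;-1 -0.38 -0.21 0 0 0 0;-1 -0.36 -0.24 0 0 0 0;-1 -0.34 -0.27 0 0 0 0;-1 -0.32 -0.29 0 0 0 0
```

move_arm:
  targets: "-1 0.43 0.01 0 0 0 0;-1 0.43 0.05 0 0 0 0;-1 0.42 0.08 0 0 0 0;-1 0.42 0.12 0 0 0 0;-1 0.41 0.15 0 0 0 0"

```text
clock: 9.57
eef_pos: [462.3, 229.9, 121.6]
tool_rot: [-3.14, 0.001, 2.858]
force: [2.5, -0.8, 7.5]
width: 22.6
gripper_force: 58.8
```

move_arm:
  targets: "-1 0.39 0.18 0 0 0 0;-1 0.38 0.21 0 0 0 0;-1 0.36 0.24 0 0 0 0;-1 0.34 0.27 0 0 0 0;-1 0.32 0.29 0 0 0 0"

```text
clock: 9.98
eef_pos: [448.5, 245.7, 121.5]
tool_rot: [-3.14, 0.001, 2.858]
force: [2.7, -2.5, 6.7]
width: 22.6
gripper_force: 58.9
```

move_arm:
  targets: "-1 0.29 0.32 0 0 0 0;-1 0.27 0.34 0 0 0 0;-1 0.24 0.36 0 0 0 0;-1 0.21 0.38 0 0 0 0;-1 0.18 0.39 0 0 0 0"

```text
clock: 10.4
eef_pos: [441.8, 264.8, 121.5]
tool_rot: [-3.137, 0.001, 2.857]
force: [1.5, -6.7, 10.3]
width: 23.0
gripper_force: 59.3
```

move_arm:
  targets: "-1 0.15 0.40 0 0 0 0;-1 0.12 0.42 0 0 0 0;-1 0.09 0.42 0 0 0 0"

```text
clock: 10.65
eef_pos: [441.2, 276.8, 121.4]
tool_rot: [-3.135, -0.0, 2.856]
force: [0.2, -8.1, 12.1]
width: 22.7
gripper_force: 59.6
```

move_arm:
  targets: "-1 0 0 0 0 0 0;-1 0 0 0 0 0 0"

```text
clock: 10.82
eef_pos: [441.2, 277.8, 121.5]
tool_rot: [-3.137, -0.0, 2.857]
force: [1.4, -4.3, 10.8]
width: 22.6
gripper_force: 59.5
```

```bash
python3 f.py
```

```text
10.9667 phi 176.57857715303942 r 55.31888281283531 rad -0.4526201512277649 tan(resist) 4.717936621407951 fz 10.499344994508197
```

move_arm:
  targets: "-1 0.05 0.43 0 0 0 0;-1 0.02 0.43 0 0 0 0;-1 -0.01 0.43 0 0 0 0;-1 -0.05 0.43 0 0 0 0"

```text
clock: 11.3
eef_pos: [444.5, 292.4, 121.4]
tool_rot: [-3.133, -0.002, 2.856]
force: [-4.0, -8.3, 15.4]
width: 22.6
gripper_force: 60.0
```

move_arm:
  targets: "-1 0 0 0 0 0 0;-1 0 0 0 0 0 0;-1 0 0 0 0 0 0"

```text
clock: 11.55
eef_pos: [444.9, 293.4, 121.5]
tool_rot: [-3.135, -0.002, 2.857]
force: [-2.9, -6.3, 13.4]
width: 22.7
gripper_force: 59.9
```

```bash
python3 f.py
```

```text
11.7 phi 159.88757552004816 r 54.97092419618679 rad 0.17347195322062986 tan(resist) 6.158999906092528 fz 13.000850201622823
```

Moving resistance is now about 9.2 N against a 2.8 N baseline, so it is firm and well below crushing. The crank would spring back if released now, so I'll ease it back slowly until friction holds it.

move_arm:
  targets: "-1 0.03 -0.22 0 0 0 0;-1 0.02 -0.21 0 0 0 0;-1 0 0 0 0 0 0;-1 0 0 0 0 0 0"

```text
clock: 12.03
eef_pos: [443.7, 290.3, 121.5]
tool_rot: [-3.137, -0.001, 2.857]
force: [-0.8, -4.2, 11.5]
width: 22.6
gripper_force: 59.5
```

```bash
python3 f.py
```

```text
12.1833 phi 163.36028784702944 r 55.021620547277585 rad -0.12970793785111492 tan(resist) 4.644752211434317 fz 11.39224825135828
```

move_arm:
  targets: "-1 0.01 -0.22 0 0 0 0;-1 0.00 -0.22 0 0 0 0;-1 0 0 0 0 0 0;-1 0 0 0 0 0 0"

```text
clock: 12.52
eef_pos: [442.7, 286.3, 121.5]
tool_rot: [-3.137, -0.001, 2.857]
force: [-0.6, -4.4, 11.4]
width: 22.1
gripper_force: 59.4
```

```bash
python3 f.py
```

```text
12.6667 phi 167.63098455179463 r 55.1166769514781 rad -0.08664488087777397 tan(resist) 4.418889893689181 fz 11.038034501164598
```

move_arm:
  targets: "-1 -0.02 -0.22 0 0 0 0;-1 -0.02 -0.22 0 0 0 0;-1 0 0 0 0 0 0;-1 0 0 0 0 0 0"

```text
clock: 13.0
eef_pos: [441.9, 282.3, 121.5]
tool_rot: [-3.138, -0.0, 2.857]
force: [-0.5, -3.0, 10.2]
width: 22.5
gripper_force: 59.4
```

```bash
python3 f.py
```

```text
13.15 phi 171.91396874371617 r 55.215340007596055 rad -0.4211748703930633 tan(resist) 3.268217509485773 fz 10.469786384736596
```

move_arm:
  targets: "-1 -0.04 -0.21 0 0 0 0;-1 -0.04 -0.21 0 0 0 0;-1 -0.05 -0.21 0 0 0 0;-1 -0.06 -0.21 0 0 0 0;-1 -0.07 -0.21 0 0 0 0"

```text
clock: 13.57
eef_pos: [441.2, 272.6, 121.5]
tool_rot: [-3.139, -0.001, 2.858]
force: [-0.9, -1.6, 9.9]
width: 22.8
gripper_force: 59.4
```

move_arm:
  targets: "-1 0 0 0 0 0 0;-1 0 0 0 0 0 0"

```text
clock: 13.73
eef_pos: [441.1, 272.1, 121.5]
tool_rot: [-3.138, -0.001, 2.858]
force: [-1.2, -2.1, 9.9]
width: 22.9
gripper_force: 59.4
```

```bash
python3 f.py
```

```text
13.8833 phi -177.48014107625278 r 55.40469190439314 rad 0.9408736771010445 tan(resist) 1.7969216627325766 fz 10.472384743140255
```

move_arm:
  targets: "-1 -0.08 -0.20 0 0 0 0;-1 -0.09 -0.20 0 0 0 0;-1 -0.09 -0.19 0 0 0 0;-1 0 0 0 0 0 0;-1 0 0 0 0 0 0"

```text
clock: 14.3
eef_pos: [441.6, 266.0, 121.5]
tool_rot: [-3.138, -0.001, 2.858]
force: [-1.5, -1.0, 10.8]
width: 22.5
gripper_force: 59.4
```

```bash
python3 f.py
```

```text
14.45 phi -171.21860431675682 r 55.51850361889636 rad 2.2019825864930684 tan(resist) 1.484784837782886 fz 10.588381009618644
```

move_arm:
  targets: "-1 -0.11 -0.19 0 0 0 0;-1 -0.12 -0.18 0 0 0 0;-1 -0.12 -0.18 0 0 0 0;-1 0 0 0 0 0 0;-1 0 0 0 0 0 0"

```text
clock: 14.87
eef_pos: [442.9, 259.9, 121.5]
tool_rot: [-3.138, -0.002, 2.859]
force: [-3.7, -1.0, 12.0]
width: 22.4
gripper_force: 59.6
```

```bash
python3 f.py
```

```text
15.0167 phi -164.76332111632047 r 55.61426557130164 rad 3.106268632163676 tan(resist) 0.3951000324031961 fz 11.728994745339058
```

move_arm:
  targets: "0 0 0 0 0 0 0;0 0 0 0 0 0 0;0 0 0 0 0 0 0;0 0 0 0 0 0 0;0 0 0 0 0 0 0"

```text
clock: 15.43
eef_pos: [444.6, 261.4, 120.9]
tool_rot: [-3.141, -0.001, 2.859]
force: [-0.2, -0.2, 1.1]
width: 42.8
gripper_force: 0.0
```

move_arm:
  targets: "1 0 0 0 0 0 0;1 0 0 0 0 0 0;1 0 0 0 0 0 0;1 0 0 0 0 0 0"

```text
clock: 15.77
eef_pos: [445.0, 261.8, 121.3]
tool_rot: [-3.142, -0.0, 2.859]
force: [0.7, -0.1, 0.6]
width: 85.4
gripper_force: 0.0
```

```bash
python3 f.py;python3 - <<'E'
from cell import cams
import cv2
i=cams.get_image("wrist");cv2.imwrite("pics/w3.png",i["color"][...,::-1])
E
```

```text
15.9167 phi -166.187559976575 r 53.016064578996655 rad 0.2282951106925721 tan(resist) 0.22014411663441852 fz 0.6661492944693442
```

View pics/w3.png

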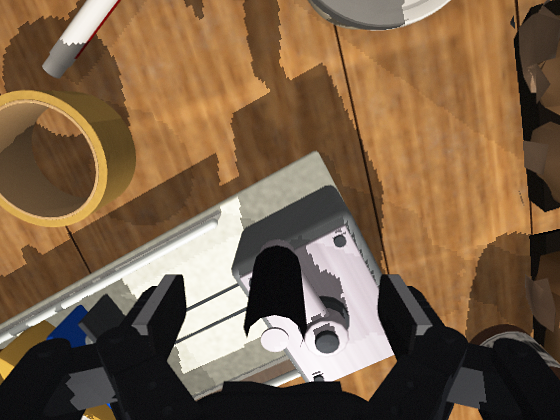

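The grip is still centred between the open fingers (top at (275,340)), so the crank stayed put. I'll lift off.

move_arm:
  targets: "1 0 0 -2 0 0 0;1 0 0 -2.5 0 0 0;1 0 0 -2.5 0 0 0;1 0 0 -2.5 0 0 0;1 0 0 -2.5 0 0 0"

```text
clock: 16.38
eef_pos: [444.8, 261.7, 242.5]
tool_rot: [-3.141, -0.0, 2.859]
force: [0.2, 0.1, 0.5]
width: 85.8
gripper_force: 0.0
```

move_arm:
  targets: "1 2 1.5 0 0 0 0;1 3 2 0 0 0 0;1 3 2 0 0 0 0;1 0 0 0 0 0 0;1 0 0 0 0 0 0"

```text
clock: 16.8
eef_pos: [381.7, 338.9, 241.4]
tool_rot: [3.141, -0.001, 2.864]
force: [0.4, -1.1, -0.3]
width: 85.1
gripper_force: 0.0
```

```bash
python3 f.py;python3 - <<'E'
from cell import cams
import cv2
i=cams.get_image("top");c=i["color"][140:245,190:365,::-1]
cv2.imwrite("pics/top4.png",cv2.resize(c,None,fx=4.5,fy=4.5,interpolation=cv2.INTER_CUBIC))
E
```

```text
16.95 phi 151.196338962771 r 128.63054711766122 rad -0.1792271242840841 tan(resist) -0.07182452205808808 fz -0.05618665174151641
```

View pics/top4.png

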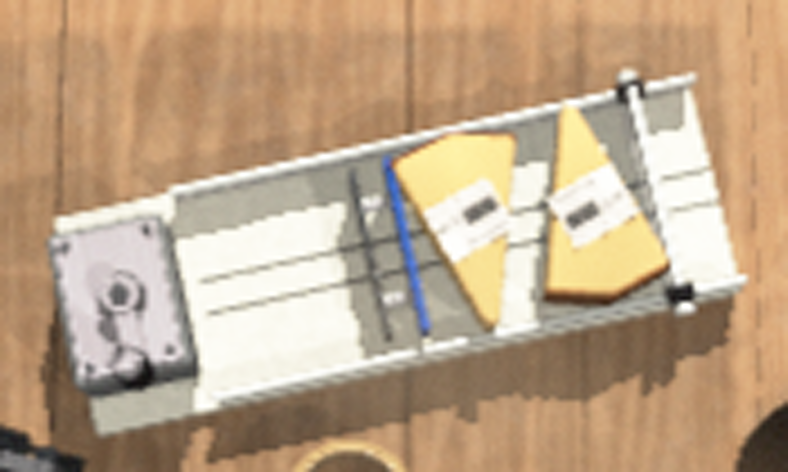

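Everything looks closed up, but I want to confirm the spring is still compressed. I'll compare pusher and carriage travel between the saved pictures.

Run:
```python
import cv2,numpy as np
I={n:cv2.imread(f"pics/top{n}.png").astype(np.float32) for n in(2,3,4)}
T=np.array([.976,-.21])
def prof(im,c0,c1):   # sample along channel over several lateral lines
    s=np.arange(0,330,.5);out=[]
    for k in np.linspace(-60,60,25):
        o=np.array([330,245.])+ -T*100+np.array([.21,.976])*k
        m=(o+s[:,None]*T).astype(np.float32)
        out.append(cv2.remap(im,m[:,0][None],m[:,1][None],cv2.INTER_LINEAR)[0])
    return s,np.array(out)
for n,im in I.items():
    s,p=prof(im,0,0)
    b=(p[...,0]-p[...,2]).clip(30)-30; bl=[(s*r).sum()/r.sum() for r in b]
    cs=[]
    for r,x in zip(p.sum(2),bl):
        m=(s>x-60)&(s<x-20); q=r[m];w=(np.median(q)-q).clip(0); w[w<w.max()*.5]=0; cs.append((s[m]*w).sum()/w.sum())
    y=p[...,1]-p[...,0]
    rf=[]; 
    for r,x in zip(y,bl):
        m=(s>x+5); idx=np.where(r[m]>60)[0]; rf.append(s[m][idx[0]] if len(idx) else np.nan)
    print(n,"blue",np.median(bl).round(1),"carriage",np.median(cs).round(1),"sep",np.median(np.array(bl)-cs).round(1),"rear edge-blue",np.nanmin(np.array(rf)-bl).round(1))
```

```text
2 blue 104.9 carriage 64.8 sep 40.4 rear edge-blue 8.2
3 blue 160.9 carriage 120.2 sep 40.7 rear edge-blue 8.6
4 blue 174.5 carriage 135.1 sep 39.4 rear edge-blue 8.3
```

Run:
```python
import cv2,numpy as np
I={n:cv2.imread(f"pics/top{n}.png") for n in(2,3,4)}
T=np.array([.976,-.21])
def shift(A,B,poly,d0):
    m=np.zeros(A.shape[:2],np.uint8);cv2.fillPoly(m,[np.int32(poly)],1)
    A=A.astype(np.float32);B=B.astype(np.float32);best=[]
    D=np.arange(d0-8,d0+8,.25);E=[]
    for d in D:
        W=cv2.warpAffine(B,np.float32([[1,0,T[0]*d],[0,1,T[1]*d]]),(B.shape[1],B.shape[0]),flags=cv2.INTER_LINEAR|cv2.WARP_INVERSE_MAP)
        E.append((((W-A)**2).sum(2)*m).sum())
    k=int(np.argmin(E));a,b,c=E[k-1:k+2];return D[k]+.25*.5*(a-c)/(a-2*b+c)
o3={"carr":[(330,172),(350,168),(385,340),(365,345)],"blue":[(367,158),(382,155),(420,332),(405,337)],
 "rear":[(400,145),(505,132),(500,300),(470,335)],"front":[(540,120),(570,105),(655,265),(600,310),(525,305)]}
for n,P in o3.items():
    b=shift(I[3],I[2],np.array(P),-55); f=shift(I[3],I[4],np.array(P),13)
    print(n,"3->2",round(b,2),"3->4",round(f,2))
```

```text
carr 3->2 -55.73 3->4 15.07
blue 3->2 -56.06 3->4 13.59
rear 3->2 -56.13 3->4 13.54
front 3->2 -55.68 3->4 13.41
```

Spring compression is only about 1.1 mm beyond the sliding state, i.e. roughly 7 N left on the row. That's a thin margin, so I'll re-grip at the same spot, advance about 0.1 rad (within what friction holds) and release again.

move_arm:
  targets: "1 -2.5 -1.8 0 0 0 0;1 -3 -2 0 0 0 0;1 -2.5 -1.7 0 0 0 0;1 0 0 0 0 0 0;1 0 0 0 0 0 0"

```text
clock: 17.42
eef_pos: [446.9, 258.7, 241.2]
tool_rot: [-3.141, 0.001, 2.852]
force: [0.6, 0.7, 0.8]
width: 85.3
gripper_force: 0.0
```

move_arm:
  targets: "1 0 0 3 0 0 0;1 0 0 3 0 0 0;1 0 0 3 0 0 0;1 0 0 3 0 0 0;1 0 0 0 0 0 0"

```text
clock: 17.83
eef_pos: [441.2, 260.5, 116.7]
tool_rot: [-3.135, -0.007, 2.86]
force: [-0.5, 0.4, -0.0]
width: 85.1
gripper_force: 0.0
```

move_arm:
  targets: "1 0 0 0 0 0 0;0 0 0 0 0 0 0;0 0 0 0 0 0 0;-1 0 0 0 0 0 0;-1 0 0 0 0 0 0"

```text
clock: 18.25
eef_pos: [445.7, 262.4, 122.7]
tool_rot: [3.139, 0.002, 2.859]
force: [-0.6, 0.8, -0.1]
width: 38.7
gripper_force: 0.0
```

move_arm:
  targets: "-1 0 0 0 0 0 0;-1 0 0 0 0 0 0;-1 0 0 0 0 0 0;-1 0 0 0 0 0 0"

```text
clock: 18.58
eef_pos: [445.1, 261.5, 122.3]
tool_rot: [3.141, 0.0, 2.858]
force: [-1.5, -1.6, 7.7]
width: 22.7
gripper_force: 58.3
```

```bash
python3 f.py; python3 -c "
from cell import read_state as r
s=r();print(s['eef_pos'],s['width'],s['gripper_force'],s['force'])"
```

```text
18.7333 phi -165.80486504237024 r 53.02048808183694 rad 2.065153257244878 tan(resist) 1.3701871258141645 fz 7.456818211986991
[445.08668381 261.48004959 122.32949676] 22.443418859981133 58.312513176351786 [-1.81184246 -1.99258834  6.95428754]
```

move_arm:
  targets: "-1 0.09 0.14 0 0 0 0;-1 0.09 0.14 0 0 0 0;-1 0.08 0.15 0 0 0 0;-1 0 0 0 0 0 0;-1 0 0 0 0 0 0"

```text
clock: 19.15
eef_pos: [444.4, 265.9, 122.3]
tool_rot: [-3.141, 0.001, 2.858]
force: [-0.9, -2.5, 7.0]
width: 22.5
gripper_force: 58.3
```

```bash
python3 f.py
```

```text
19.3 phi -170.58333386224606 r 52.841332014406916 rad 0.9511382969867261 tan(resist) 2.1439524107371435 fz 6.939435830828503
```

move_arm:
  targets: "0 0 0 0 0 0 0;0 0 0 0 0 0 0;0 0 0 0 0 0 0;1 0 0 0 0 0 0;1 0 0 0 0 0 0"

```text
clock: 19.72
eef_pos: [443.6, 266.9, 121.2]
tool_rot: [3.142, -0.0, 2.859]
force: [-0.7, 0.2, -0.8]
width: 65.8
gripper_force: 0.0
```

move_arm:
  targets: "1 0 0 0 0 0 0;1 0 0 -2 0 0 0;1 0 0 -3 0 0 0;1 0 0 -3 0 0 0;1 0 0 -3 0 0 0"

```text
clock: 20.13
eef_pos: [443.3, 266.4, 232.3]
tool_rot: [-3.141, -0.001, 2.859]
force: [0.8, 0.2, 0.4]
width: 85.2
gripper_force: 0.0
```

move_arm:
  targets: "1 2 1.5 0 0 0 0;1 3 2 0 0 0 0;1 3 2 0 0 0 0;1 0 0 0 0 0 0;1 0 0 0 0 0 0"

```text
clock: 20.55
eef_pos: [380.3, 343.9, 231.3]
tool_rot: [3.141, -0.001, 2.864]
force: [0.6, -0.4, -0.0]
width: 84.7
gripper_force: 0.0
```

```bash
python3 f.py
python3 - <<'E'
from cell import cams
import cv2,numpy as np
i=cams.get_image("top");c=i["color"][140:245,190:365,::-1]
cv2.imwrite("pics/top5.png",cv2.resize(c,None,fx=4.5,fy=4.5,interpolation=cv2.INTER_CUBIC))
I={n:cv2.imread(f"pics/top{n}.png").astype(np.float32) for n in(4,5)}
T=np.array([.976,-.21])
def shift(A,B,poly):
    m=np.zeros(A.shape[:2],np.uint8);cv2.fillPoly(m,[np.int32(poly)],1);D=np.arange(-6,6,.25)
    E=[(((cv2.warpAffine(B,np.float32([[1,0,T[0]*d],[0,1,T[1]*d]]),B.shape[1::-1],flags=cv2.INTER_LINEAR|cv2.WARP_INVERSE_MAP)-A)**2).sum(2)*m).sum() for d in D]
    k=int(np.argmin(E));a,b,c=E[k-1:k+2];return D[k]+.125*(a-c)/(a-2*b+c)
o3={"carr":[(330,172),(350,168),(385,340),(365,345)],"blue":[(367,158),(382,155),(420,332),(405,337)],"rear":[(400,145),(505,132),(500,300),(470,335)]}
for n,P in o3.items(): print(n,shift(I[4],I[5],np.array(P)+[14,-3]))
E
```

```text
20.7 phi 149.61600830537472 r 132.1967484280731 rad -0.3845841569028415 tan(resist) 0.054197147934886926 fz 0.07265531135777815
carr 1.4897338822484016
blue 0.049558840692043304
rear 0.004520362708717585
```

The carriage advanced 1 mm while the row stayed put, so the press is now about 11 N and holding. The hand is clear, so I'll hand in.

```bash
python3 -c "
from cell import order
print(order.finish_job())"
```

```text
the job is handed in; nothing more can be done
None
```

The job is handed in, with no verdict shown: I wound the crank clockwise until it was clearly stiffer (about 30–35 N estimated on the row), eased it back so it wouldn't spring, and let go; the closed row is still pressed against the stop with an estimated 11 N.

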